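# Hold a test fixture's lid at its balance point for a new stay

### The job

The stay of this board test fixture's hinged lid is off and a colleague is about to bolt on the new one: draw the locking pin out of the clevis at the front, lay it down in the two V-notched ears of the pin rest beside the case and let go of it, then lift the lid by its bar handle to the point where it balances on its hinge, tending to fall neither shut nor back. Bring the lid up steadily, without throwing it, letting it drop or letting it over onto its rear buffers; do not drop the pin, and leave the other things where they lie. The job finishes while you are holding the lid: end with the fingers still on the bar and the lid standing still at its balance point.

Things in the scene. Friction and masses are not known exactly. Their poses are not given: they have to be found in the camera images.
- fixture: Test fixture, fixed: base plate 10 mm thick, on it a grey case 200 x 200 mm, top 85 mm above the bench, with a hinged lid. Origin on the bench under the case's middle; +x to its rear (hinge side, away from the robot), +y to its left, +z up. A clevis on its front face, near the right corner, holds the pin; the pin rest stands right of the case. The base plate reaches y = -185 mm, case and lid y = -100 mm.
- hinge (a point): Middle of the lid's hinge line, at the rear of the case (fixture frame x = 88, y = 0, z = 93 mm). The line runs along the fixture's y.
- lid (a joint): Lid angle, rad: 0 closed and level, growing as its front rises and swings rearward. Free hinge, no spring or stay, about 0.9 kg. The 60 mm high white switching unit on top of it near the hinge brings its centre of gravity over the hinge before it is upright: it balances at 1.25 rad (72 degrees), falls shut below that and beyond it falls back onto rubber buffers at 1.75 rad. Cannot rise while pinned.
- bar (a point): Middle of the lid's handle: round steel bar 13 mm thick, 110 mm long, parallel to the hinge line, its axis 42 mm in front of the lid's front edge, on an arm at each end; turns with the lid. Axis 230 mm from the hinge line along the lid and 6 mm off it towards the lid's top face: closed, at fixture x = -142, z = 99 mm; at balance x = 21, z = 313 mm.
- pin: Locking pin, about 60 g, level along the fixture's y. Origin: middle of its black round grip, 16.4 mm thick over its ribs, 44 mm long; +y to the tip: collar 20 mm across at y = 22 to 26 mm, then steel shaft 10 mm thick to the tip at 92 mm. Centre of gravity at y = 48 mm. It starts in the clevis with the grip sticking out to the right, slides freely, and is clear after 54 to 62 mm of travel along fixture -y.
- shaft (a point): Point on the pin's axis, 57 mm from the middle of its grip towards the tip, axes as the pin's. When parked it coincides with point rest.
- bore (a point): Mouth of the clevis bore, on the clevis's right face (fixture frame x = -125, y = -100, z = 70 mm), axes as the fixture's. Bore 11.5 mm wide; the clevis (two lugs with the lid's latch tongue between them) spans fixture x = -141 to -100, y = -100 to -54, z = 54 to 86 mm.
- rest (a point): Where the parked pin's axis lies, midway between the rest's two ears (fixture frame x = -35, y = -147, z = 48 mm), axes as the fixture's. Ears 6 mm thick, 22 mm either side along y, with 90-degree V notches open upward, 34 mm wide at the mouth, tops 58 mm above the bench. The pin lies along y across both, tip towards the case and 12 mm short of it, collar and grip outside the outer (right) ear.
- strut: gas strut, the new lid stay, lying on the bench left of the fixture: 18 mm thick, about 230 mm long; origin under its middle. To be left alone.
- driver: screwdriver, about 170 mm long, lying in front of the fixture to the left. To be left alone.
- tray: white divided screw tray, 70 x 100 x 16 mm, lying in front of the fixture, to the right. To be left alone.
- mainboard: bare laptop mainboard, 110 x 150 mm and 17 mm high, lying to the right of the fixture. To be left alone.
- flux: small white bottle with a black cap, 32 mm across, 85 mm high, standing left of the fixture towards the back. To be left alone.
- spool: solder spool, 60 mm across, 46 mm high, standing left of the fixture. To be left alone.
- meter: black multimeter, 75 x 150 x 34 mm, lying on the bench at the right. To be left alone.
- dongle: small grey adapter, 55 x 22 x 10 mm, lying on the fixture's base plate, at its right rear corner. To be left alone.

How it is judged:
By the outcome, as a careful person would: the job done as asked, in the order asked, and still so for the second after the job is handed in, while the arm keeps its last pose, push and grip.
It also fails if it takes over 58 s, if anything falls off the work surface, if the arm or the gripper's body presses on something with over 40 N, if the wrist force passes 120 N, or if a joint passes its speed limit or range.

### The arm

A 6-joint arm with a two-finger parallel gripper is mounted at the origin on the work surface. World frame = base frame: x ahead of the robot, y to its left, z up, the work surface at z = 0. Lengths are in m, angles in degrees, forces in N, time in s.
With the tool pointing down it reaches from about 0.275 to 0.775 m from the base axis. Payload 14.6 kg.
Tool frame: the origin (TCP) lies midway between the tips of the shut fingers; the grasp point (between the pads) lies 19 mm behind it; z points along the fingers, y is the line along which they close (so a half turn about z gives the same grasp; the last joint's range is limited). The gripper opens to 85 mm and grips with 20 to 120 N. Pads are 22 mm wide; open, the fingers measure 114 mm over their backs; the gripper's body (76 mm by 85 mm) begins 54 mm behind the grasp point. The pads swing forward as they close: fully open they stand 13 mm farther back than shut.
Start: joints at [67.706, 15.075, -2.767, 72.158, 0, 81.102], TCP at [0.122, 0.511, 0.231] pointing down, gripper open.
Joint ranges: [-151.79, 151.79], [-50.71, 97.33], [-67.44, 78.34], [-121.81, 120.89], [-77.56, 73.72], [-180, 180]. Speed limits (degrees/s): [108.29, 108.29, 147.25, 159.86, 180, 180].

### API

Orientations are given as [roll, pitch, yaw] about the fixed x, y, z axes, in that order (R = Rz(yaw) Ry(pitch) Rx(roll)).
In Python, from rig import env gives the robot as it stands.
- The arm moves only by the tool servo_tool, never from a script. Its argument "plan" is a list of rows, each a list of 3 entries, a list of its own where there are three numbers: the closure in counts, from 0 (fully open) to 255 (shut), then the shift along the world's x, y, z in m, then the turn, a rotation vector about the world's x, y, z in rad. A call has 1 to 12 rows; each row shifts and turns the commanded pose from where the row before left it; what a row does not reach is not made up. A row lasts 1/10 s, in which the tool goes at most 50 mm and 8.59 degrees, less where a joint would pass 70% of its speed; a pose out of reach is approached as far as the arm can. A call is refused whole if a number of a shift passes 0.05 or a number of a turn 0.15, either way. A call with a gripper value outside its range is refused whole. The fingers move at their own pace and stop on an object; "grip_force" is the grip in N (left out, the last holds). Time passes only in rows, so rows that do not move let the fingers close. It gives the time, the measured TCP pose, the force, the opening and the grip force at its end, in the units of the state.
- env.read_state(): the state, without advancing time (a new reading comes with each control period).
- env.read_camera(name): name is "scene" or "side" or "wrist"; returns the picture (384x512x3 uint8, red, green, blue); there is no depth.
- env.camera_info(name): a dict with "K" (3x3 intrinsics, pixels), "cam_to_world" (4x4, takes a point from camera to world coordinates). Camera axes: x right, y down, z forward; pixel columns grow to the right and rows downward; lengths in m; the calibration is good to about 2 mm. A picture is of the moment at which its call begins: read the wrist's pose just before it. camera_info takes no time and is no camera call; for the wrist camera it gives the pose at the moment of the call.
- env.job_done(): hands the job in; it is judged then, once.
The state is a dict: "clock": time; "q": joint angles; "joint_vel": joint speeds; "joint_torque": joint torques, N m; "eef_pos": TCP position; "tcp_rot": TCP orientation; "contact_force": force on the tool from outside, world axes, zero at the start; "ft_torque": the same for the moment, N m; "width": finger opening in m; "finger_force": force on a finger pad.
Only numpy, scipy, OpenCV 4.12 (cv2) and the standard library are available. Lean on these libraries where they do the work, as an engineer would, in place of code of your own. Each camera call takes 0.05 s, during which the arm holds its last target. There are 200 camera calls.

## Working session

There is one attempt and no reset: what is moved stays moved. The work goes in short steps, Python scripts to look and compute and a tool call to move; the robot and the scene stay as the last step left them, time stands still between calls to the robot, and variables do not carry over. Pictures are saved under pics/ and viewed, at most 10 in all, crops included, and the job is handed in when it is done.

Besides the shell and the picture viewer there is one more tool, called as name(argument=value, ...) on one line, values as JSON. servo_tool: Moves the arm, as the interface text tells. Its arguments: {"type":"object","properties":{"plan":{"type":"array","items":{"type":"array"}},"grip_force":{"type":"number"}},"required":["plan"]}

```bash
ls; mkdir -p pics
python3 - <<'E'
from rig import env
import cv2
for n in("scene","side"):
    im=env.read_camera(n); cv2.imwrite(f"pics/{n}0.png",cv2.resize(im[:,:,::-1],(800,600),interpolation=cv2.INTER_CUBIC))
    i=env.camera_info(n);print(n,i["K"].round(1).tolist(),i["cam_to_world"].round(4).tolist())
s=env.read_state();print(s)
E
```

```text
pics
scene [[442.3, 0.0, 260.0], [0.0, 442.3, 193.7], [0.0, 0.0, 1.0]] [[0.4266, 0.5324, -0.7312, 1.5497], [0.9044, -0.2423, 0.3513, -0.4575], [0.0098, -0.8111, -0.5848, 0.8869], [0.0, 0.0, 0.0, 1.0]]
side [[416.0, 0.0, 255.2], [0.0, 416.0, 188.1], [0.0, 0.0, 1.0]] [[-0.9812, -0.1291, 0.1437, 0.413], [-0.1931, 0.6372, -0.7461, 0.8471], [0.0048, -0.7598, -0.6501, 0.7992], [0.0, 0.0, 0.0, 1.0]]
{'clock': 0.1, 'q': array([ 6.77079877e+01,  1.50961383e+01, -2.79833481e+00,  7.21565686e+01,
        4.65153101e-04,  8.11013018e+01]), 'joint_vel': array([-0.05889209, -0.14329088,  0.03581719, -0.0115381 , -0.04864965,
        0.13473915]), 'joint_torque': array([-7.26245048e-05, -6.38574243e+01,  3.85065758e+01,  9.93119756e-03,
       -2.73787064e-04, -1.78205312e-05]), 'eef_pos': array([0.12153292, 0.51051492, 0.23088425]), 'tcp_rot': array([-1.79949645e+02, -8.35509033e-03,  1.66606682e+02]), 'contact_force': array([0.52356385, 0.60629521, 0.05886036]), 'ft_torque': array([ 0.03473975, -0.00928761, -0.00699333]), 'finger_force': 0.0, 'width': 0.0857300313578643}
```

View pics/scene0.png

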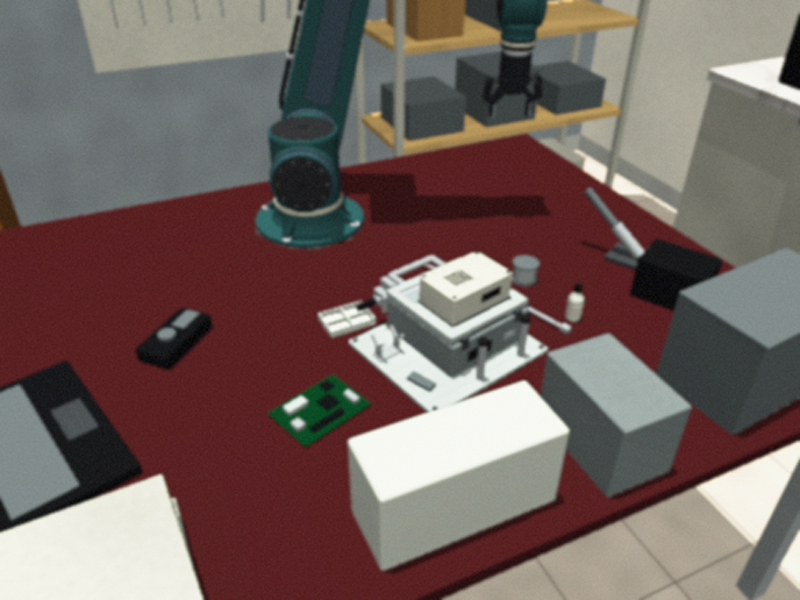

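View pics/side0.png

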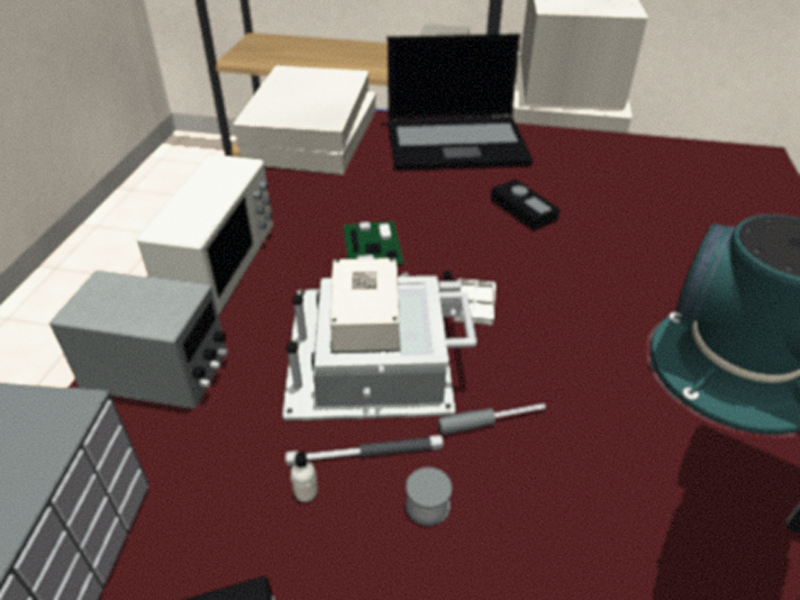

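```bash
cat > h.py <<'E'
from rig import env
import cv2,numpy as np
from scipy.spatial.transform import Rotation as R
def crop(n,x,y,w,h,f,name):
    im=env.read_camera(n)[y:y+h,x:x+w,::-1]
    cv2.imwrite("pics/"+name+".png",cv2.resize(im,None,fx=f,fy=f,interpolation=cv2.INTER_CUBIC))
def proj(i,p):
    T=np.linalg.inv(i["cam_to_world"]);c=(T[:3,:3]@np.atleast_2d(p).T).T+T[:3,3]
    u=c@i["K"].T;return u[:,:2]/u[:,2:]
def ray(i,uv,z):
    T=i["cam_to_world"];d=T[:3,:3]@np.linalg.solve(i["K"],[*uv,1]);o=T[:3,3]
    return o+d*(z-o[2])/d[2]
E
python3 - <<'E'
from h import *
crop("scene",205,155,150,112,5,"sc1")
crop("side",172,154,150,115,5,"sd1")
E
```

```text
(no output)
```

View pics/sc1.png

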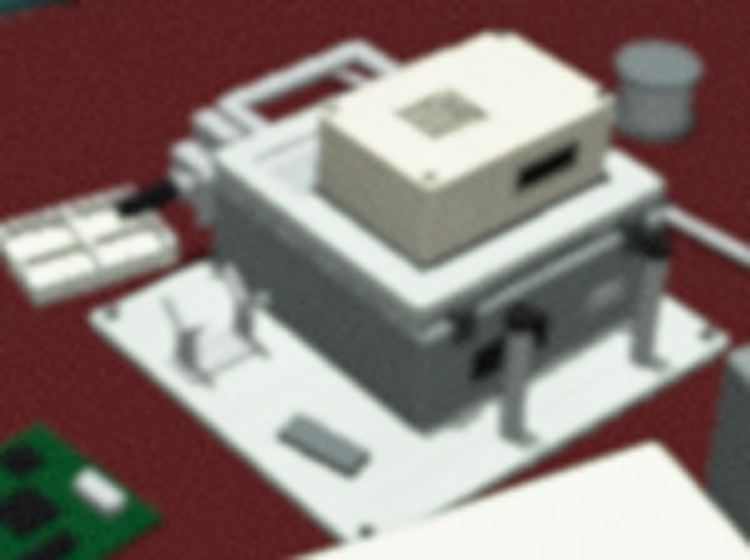

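View pics/sd1.png

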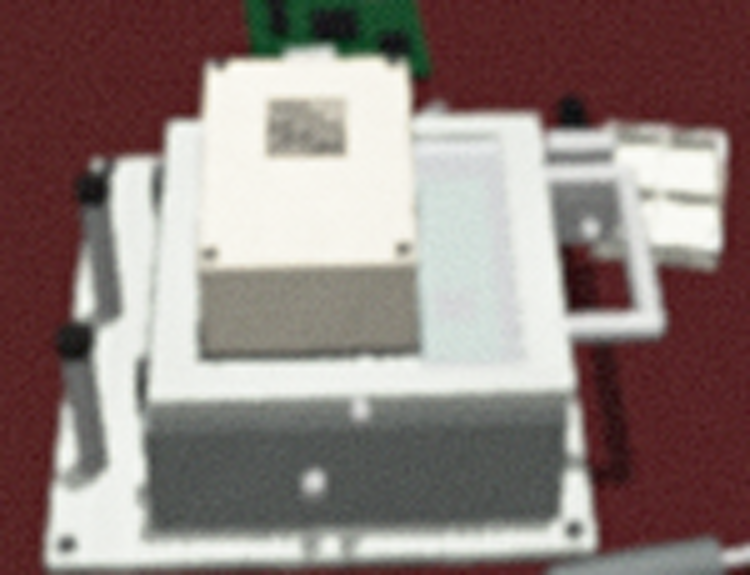

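```bash
cat >> h.py <<'E'
from scipy.optimize import least_squares
def F2W(f,p):
    c,s=np.cos(f[2]),np.sin(f[2]);p=np.atleast_2d(p)
    return np.c_[f[0]+c*p[:,0]-s*p[:,1],f[1]+s*p[:,0]+c*p[:,1],p[:,2]]
E
python3 - <<'E'
from h import *
A=env.camera_info("scene");B=env.camera_info("side")
sc=[((.1,-.1,.01),(428,433)),((-.142,0,.099),(291,75)),((-.125,-.156,.07),(127,208))]
sd=[((-.1,.1,.01),(557,518)),((.1,.1,.01),(147,530)),((-.142,0,.099),(648,248))]
def fun(f):
    a=proj(A,F2W(f,[p for p,_ in sc]))-[(205+u/5,155+v/5) for _,(u,v) in sc]
    b=proj(B,F2W(f,[p for p,_ in sd]))-[(172+u/5,154+v/5) for _,(u,v) in sd]
    return np.r_[a,b].ravel()
r=least_squares(fun,[.5,.1,0]);print(r.x,np.degrees(r.x[2]));print(r.fun.reshape(-1,2).round(1))
f=r.x
P=dict(grip=(-.125,-.134,.07),bore=(-.125,-.1,.07),rest=(-.035,-.147,.048),restgrip=(-.035,-.204,.048),bar=(-.142,0,.099),hinge=(.088,0,.093),barbal=(.021,0,.313))
for k,v in P.items():
    w=F2W(f,v);print(k,w.round(4),np.hypot(*w[0,:2]).round(3), ((proj(A,w)-[205,155])*5).round(),((proj(B,w)-[172,154])*5).round())
E
```

```text
[0.58780282 0.11578817 0.24174725] 13.851097367163542
[[-1.8  0.4]
 [ 0.   0.2]
 [-2.4  0.5]
 [ 0.8  1.7]
 [ 0.3  2.1]
 [-2.7  0.4]]
grip [[ 0.4985 -0.0442  0.07  ]] 0.5 [[143. 198.]] [[569. 125.]]
bore [[ 0.4904 -0.0112  0.07  ]] 0.491 [[186. 178.]] [[576. 165.]]
rest [[ 0.589  -0.0353  0.048 ]] 0.59 [[215. 303.]] [[406. 145.]]
restgrip [[ 0.6027 -0.0907  0.048 ]] 0.609 [[139. 341.]] [[401.  83.]]
bar [[0.4499 0.0818 0.099 ]] 0.457 [[291.  76.]] [[634. 250.]]
hinge [[0.6732 0.1369 0.093 ]] 0.687 [[537. 249.]] [[170. 272.]]
barbal [[0.6082 0.1208 0.313 ]] 0.62 [[ 483. -124.]] [[ 290. -108.]]
```

servo_tool(plan=[[0, [0.025, -0.037, 0.004], [0, 0, -0.073]], [0, [0.025, -0.037, 0.004], [0, 0, -0.073]], [0, [0.025, -0.037, 0.004], [0, 0, -0.073]], [0, [0.025, -0.037, 0.004], [0, 0, -0.073]], [0, [0.025, -0.037, 0.004], [0, 0, -0.073]], [0, [0.025, -0.037, 0.004], [0, 0, -0.073]], [0, [0.025, -0.037, 0.004], [0, 0, -0.073]], [0, [0.025, -0.037, 0.004], [0, 0, -0.073]], [0, [0.025, -0.037, 0.004], [0, 0, -0.073]], [0, [0.025, -0.037, 0.004], [0, 0, -0.073]], [0, [0.025, -0.037, 0.004], [0, 0, -0.073]], [0, [0.025, -0.037, 0.004], [0, 0, -0.073]]])

```text
clock: 1.4
eef_pos: [0.4222, 0.0649, 0.2795]
tcp_rot: [180.0, 0.0, 116.2]
contact_force: [-0.2, 1.3, -0.3]
width: 0.0853
finger_force: 0.0
```

servo_tool(plan=[[0, [0.025, -0.037, 0.004], [0, 0, -0.073]], [0, [0.025, -0.037, 0.004], [0, 0, -0.073]], [0, [0.015, -0.027, 0.004], [0, 0, -0.073]], [0, [0, 0, 0], [0, 0, 0]], [0, [0, 0, 0], [0, 0, 0]]])

```text
clock: 1.9
eef_pos: [0.4866, -0.0346, 0.2909]
tcp_rot: [-180.0, -0.0, 103.8]
contact_force: [-0.1, 0.2, -0.2]
width: 0.0851
finger_force: 0.0
```

Run:
```python
from h import *
s=env.read_state();print(s["eef_pos"],s["tcp_rot"])
i=env.camera_info("wrist");im=env.read_camera("wrist");print(i["K"].tolist(),i["cam_to_world"].round(4).tolist())
np.savez("w1.npz",K=i["K"],T=i["cam_to_world"])
cv2.imwrite("pics/w1.png",cv2.resize(im[:,:,::-1],(800,600),interpolation=cv2.INTER_CUBIC))
```

```text
[ 0.48656823 -0.03460378  0.29093108] [-1.79960259e+02 -2.81660105e-02  1.03833666e+02]
[[324.17248031744367, 0.0, 257.5084872658056], [0.0, 324.17248031744367, 187.9395136580733], [0.0, 0.0, 1.0]] [[0.971, 0.2274, 0.0743, 0.4689], [0.2393, -0.9238, -0.2989, 0.0427], [0.0007, 0.308, -0.9514, 0.4344], [0.0, 0.0, 0.0, 1.0]]
```

View pics/w1.png

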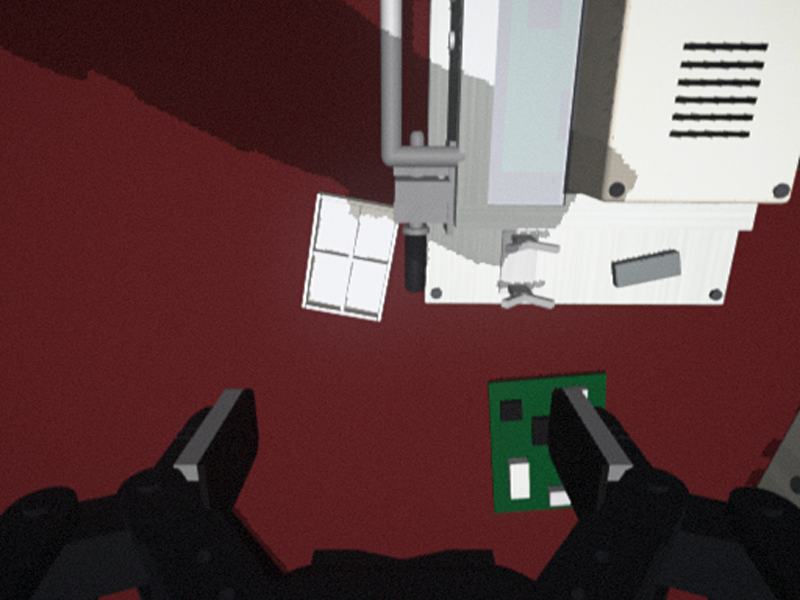

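Run:
```python
from h import *
d=np.load("w1.npz");i=dict(K=d["K"],cam_to_world=d["T"])
pts=[("barA",(392,20),.099,(-.142,None)),("barB",(392,150),.099,(-.142,None)),("grip",(415,262),.07,(-.125,None)),("gripend",(415,291),.07,(None,None)),("collar",(415,230),.07,(None,None)),
("plateR",(430,302.5),.01,(None,-.185)),("plateR2",(720,302.5),.01,(None,-.185)),("earR",(555,303),.058,(-.018,-.169)),("earR2",(559,246),.058,(-.018,-.125)),("boreface",(420,224),.086,(None,-.1)),("unit",(0,0),.1,(None,None))][:-1]
W=[ray(i,np.array(p)*.64,z) for _,p,z,_ in pts]
def fun(f):
    c,s=np.cos(f[2]),np.sin(f[2]);r=[]
    for w,(_,_,_,t) in zip(W,pts):
        e=w[:2]-f[:2];l=(c*e[0]+s*e[1],-s*e[0]+c*e[1])
        r+=[l[k]-t[k] for k in(0,1) if t[k] is not None]
    return np.array(r)
r=least_squares(fun,[.588,.116,.24]);f=r.x
print(f,np.degrees(f[2]),(1e3*r.fun).round(1))
c,s=np.cos(f[2]),np.sin(f[2])
for w,(n,*_) in zip(W,pts):
    e=w[:2]-f[:2];print(n,w.round(4),(c*e[0]+s*e[1]).round(4),(-s*e[0]+c*e[1]).round(4))
for k,v in dict(grip=(-.125,-.134,.07),rest=(-.035,-.147,.048),restgrip=(-.035,-.204,.048),bar=(-.142,0,.099),barbal=(.021,0,.313)).items(): print(k,F2W(f,v).round(4),(proj(i,F2W(f,v))/.64).round())
```

```text
[0.5913982  0.11355171 0.24596929] 14.093002238136597 [ 0.3 -0.5 -1.9  0.3 -0.8  1.6 -0.   0.6  1.7 -1.1]
barA [0.4484 0.1012 0.099 ] -0.1417 0.0229
barB [0.4656 0.0292 0.099 ] -0.1425 -0.0512
grip [ 0.5006 -0.0456  0.07  ] -0.1269 -0.1323
gripend [ 0.5061 -0.0675  0.07  ] -0.1268 -0.1548
collar [ 0.4946 -0.0224  0.07  ] -0.127 -0.1083
plateR [ 0.5278 -0.0928  0.01  ] -0.1119 -0.1847
plateR2 [ 0.7773 -0.0314  0.01  ] 0.145 -0.1858
earR [ 0.6166 -0.0544  0.058 ] -0.0164 -0.169
earR2 [ 0.6045 -0.0103  0.058 ] -0.0174 -0.1233
boreface [ 0.4958 -0.0147  0.086 ] -0.1239 -0.1011
grip [[ 0.5028 -0.0469  0.07  ]] [[418. 264.]]
rest [[ 0.5932 -0.0375  0.048 ]] [[530. 273.]]
restgrip [[ 0.6071 -0.0928  0.048 ]] [[525. 339.]]
bar [[0.4537 0.079  0.099 ]] [[392.  62.]]
barbal [[0.6118 0.1187 0.313 ]] [[1171.  -74.]]
```

servo_tool(plan=[[0, [0.005, -0.004, -0.03], [0, 0, 0.005]], [0, [0.005, -0.004, -0.04], [0, 0, 0]], [0, [0.005, -0.0034, -0.04], [0, 0, 0]], [0, [0, 0, -0.04], [0, 0, 0]], [0, [0, 0, -0.04], [0, 0, 0]], [0, [0, 0, -0.03], [0, 0, 0]], [0, [0, 0, -0.02], [0, 0, 0]], [0, [0, 0, 0], [0, 0, 0]], [100, [0, 0, 0], [0, 0, 0]], [130, [0, 0, 0], [0, 0, 0]]], grip_force=25)

```text
clock: 2.95
eef_pos: [0.5023, -0.0455, 0.0527]
tcp_rot: [179.9, 0.1, 104.2]
contact_force: [0.1, 0.7, 0.3]
width: 0.0593
finger_force: 0.0
```

Run:
```python
from h import *
s=env.read_state();print(s["eef_pos"],s["tcp_rot"],s["width"])
im=env.read_camera("wrist");cv2.imwrite("pics/w2.png",cv2.resize(im[:,:,::-1],(800,600),interpolation=cv2.INTER_CUBIC))
```

```text
[ 0.50230362 -0.04545118  0.05265843] [1.79898715e+02 5.32356739e-02 1.04199104e+02] 0.05925160820039358
```

View pics/w2.png

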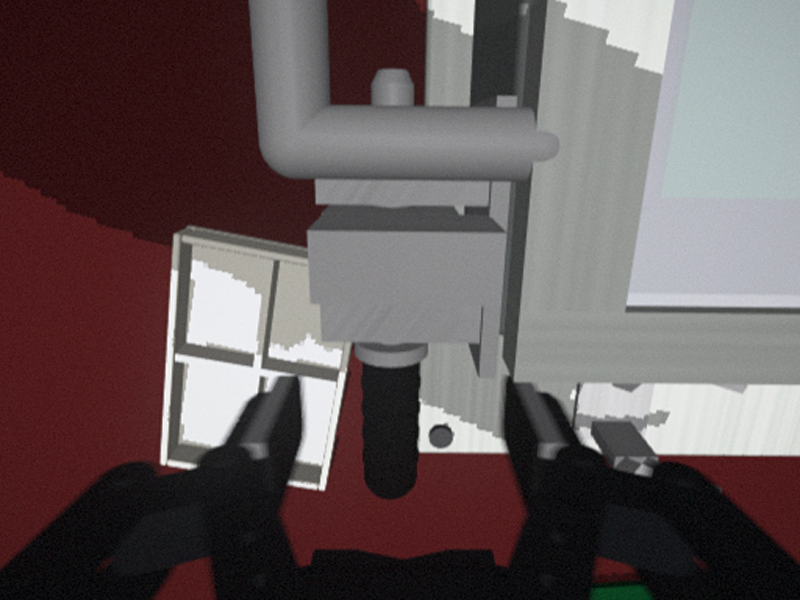

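Run:
```python
from h import *
i=env.camera_info("wrist");s=env.read_state()
c,sn=np.cos(np.radians(14.2)),np.sin(np.radians(14.2))
for n,p,z in [("grip",(390.5,430),.07),("gripend",(390,490),.07),("face",(390,342),.07),("collar",(391,355),.075),("tip",(392,70),.07)]:
    w=ray(i,np.array(p)*.64,z);e=w[:2]-s["eef_pos"][:2]
    print(n,w.round(4),"rel tcp fix x,y",(c*e[0]+sn*e[1]).round(4),(-sn*e[0]+c*e[1]).round(4))
```

```text
grip [ 0.501  -0.0486  0.07  ] rel tcp fix x,y -0.0021 -0.0026
gripend [ 0.5058 -0.0687  0.07  ] rel tcp fix x,y -0.0024 -0.0233
face [ 0.4943 -0.022   0.07  ] rel tcp fix x,y -0.002 0.0248
collar [ 0.4951 -0.0234  0.075 ] rel tcp fix x,y -0.0017 0.0233
tip [0.4787 0.0436 0.07  ] rel tcp fix x,y -0.0011 0.0923
```

servo_tool(plan=[[130, [-0.0019, -0.0012, -0.0015], [0, 0, 0]], [255, [0, 0, 0], [0, 0, 0]], [255, [0, 0, 0], [0, 0, 0]], [255, [0, 0, 0], [0, 0, 0]], [255, [0, 0, 0], [0, 0, 0]], [255, [0, 0, 0], [0, 0, 0]]], grip_force=25)

```text
clock: 3.6
eef_pos: [0.4998, -0.047, 0.0498]
tcp_rot: [-180.0, 0.0, 104.1]
contact_force: [-0.6, -1.7, 0.9]
width: 0.0144
finger_force: 24.4
```

servo_tool(plan=[[255, [0.0012, -0.0048, 0], [0, 0, 0]], [255, [0.0024, -0.0097, 0], [0, 0, 0]], [255, [0.0024, -0.0097, 0], [0, 0, 0]], [255, [0, 0, 0], [0, 0, 0]]], grip_force=25)

```text
clock: 4.0
eef_pos: [0.5063, -0.0727, 0.0497]
tcp_rot: [180.0, 0.0, 104.1]
contact_force: [0.3, -1.1, 0.4]
width: 0.0149
finger_force: 24.4
```

servo_tool(plan=[[255, [0.0024, -0.0097, 0], [0, 0, 0]], [255, [0.0024, -0.0097, 0], [0, 0, 0]], [255, [0.0024, -0.0097, 0], [0, 0, 0]], [255, [0.0024, -0.0097, 0], [0, 0, 0]], [255, [0.0024, -0.0097, 0], [0, 0, 0]], [255, [0, 0, 0], [0, 0, 0]]], grip_force=25)

```text
clock: 4.6
eef_pos: [0.5182, -0.1209, 0.0497]
tcp_rot: [180.0, 0.0, 104.1]
contact_force: [0.1, -0.7, -0.2]
width: 0.0148
finger_force: 24.4
```

Run:
```python
from h import *
s=env.read_state();print(s["eef_pos"],s["tcp_rot"],s["width"])
i=env.camera_info("wrist");np.savez("w3.npz",K=i["K"],T=i["cam_to_world"],p=s["eef_pos"])
im=env.read_camera("wrist");cv2.imwrite("pics/w3.png",cv2.resize(im[:,:,::-1],(800,600),interpolation=cv2.INTER_CUBIC))
```

```text
[ 0.51818879 -0.12094269  0.04972513] [1.79986179e+02 2.39796881e-02 1.04084290e+02] 0.014830667298594119
```

View pics/w3.png

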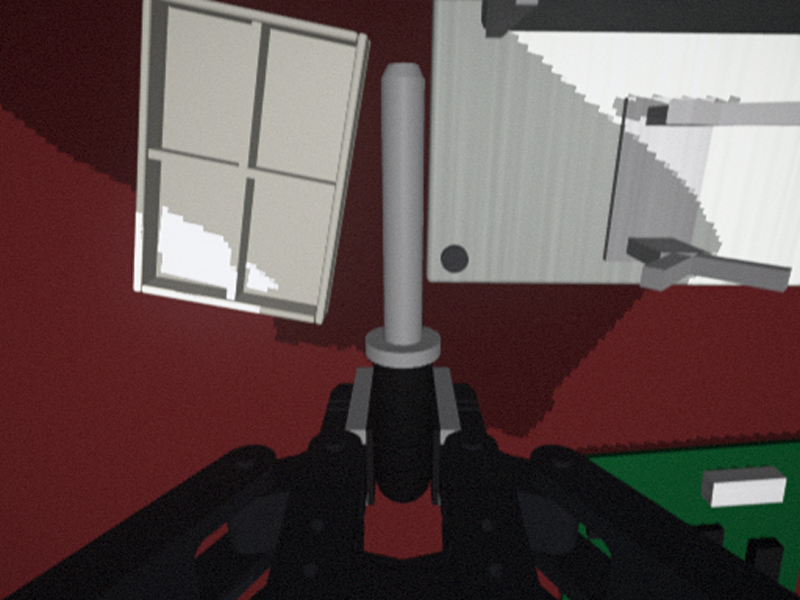

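Run:
```python
from h import *
d=np.load("w3.npz");i=dict(K=d["K"],cam_to_world=d["T"]);p0=d["p"]
a=np.radians(14.09);c,sn=np.cos(a),np.sin(a)
for n,p,z in [("tip",(403,64),.07),("collarfront",(403,340),.075),("gripend",(403,503),.07)]:
    w=ray(i,np.array(p)*.64,z);e=w[:2]-p0[:2]
    print(n,w.round(4),(c*e[0]+sn*e[1]).round(4),(-sn*e[0]+c*e[1]).round(4))
f=[.5914,.11355,.24597]
for p in [(-.018,-.169,.058),(-.052,-.169,.058),(-.018,-.125,.058),(-.185+.05,-.185,.01)]: print((proj(i,F2W(f,p))/.64).round())
print(F2W(f,(-.035,-.204,.048))-p0)
```

```text
tip [ 0.497  -0.0302  0.07  ] 0.0015 0.0932
collarfront [ 0.5127 -0.0927  0.075 ] 0.0015 0.0287
gripend [ 0.5259 -0.1453  0.07  ] 0.0016 -0.0255
[[794. 276.]]
[[672. 276.]]
[[836. 107.]]
[[380. 282.]]
[[ 0.0889381   0.02811037 -0.00172513]]
```

servo_tool(plan=[[255, [0, 0, 0.015], [0, 0, 0]], [255, [0.02, 0.0065, 0], [0, 0, 0]], [255, [0.03, 0.0095, 0], [0, 0, 0]], [255, [0.025, 0.008, 0], [0, 0, 0]], [255, [0.0115, 0.0035, 0], [0, 0, 0]], [255, [0, 0, 0], [0, 0, 0]], [255, [0, 0, -0.015], [0, 0, 0]], [255, [0, 0, -0.01], [0, 0, 0]], [255, [0, 0, 0], [0, 0, 0]]], grip_force=25)

```text
clock: 5.55
eef_pos: [0.6027, -0.0918, 0.0385]
tcp_rot: [-179.9, -0.1, 104.1]
contact_force: [-0.3, 1.3, -0.0]
width: 0.0144
finger_force: 24.5
```

Run:
```python
from h import *
s=env.read_state();print(s["eef_pos"],s["tcp_rot"],s["width"])
im=env.read_camera("wrist");cv2.imwrite("pics/w4.png",cv2.resize(im[:,:,::-1],(800,600),interpolation=cv2.INTER_CUBIC))
```

```text
[ 0.60269174 -0.09182625  0.03848347] [-1.79860937e+02 -8.02811564e-02  1.04142852e+02] 0.014367317949965127
```

View pics/w4.png

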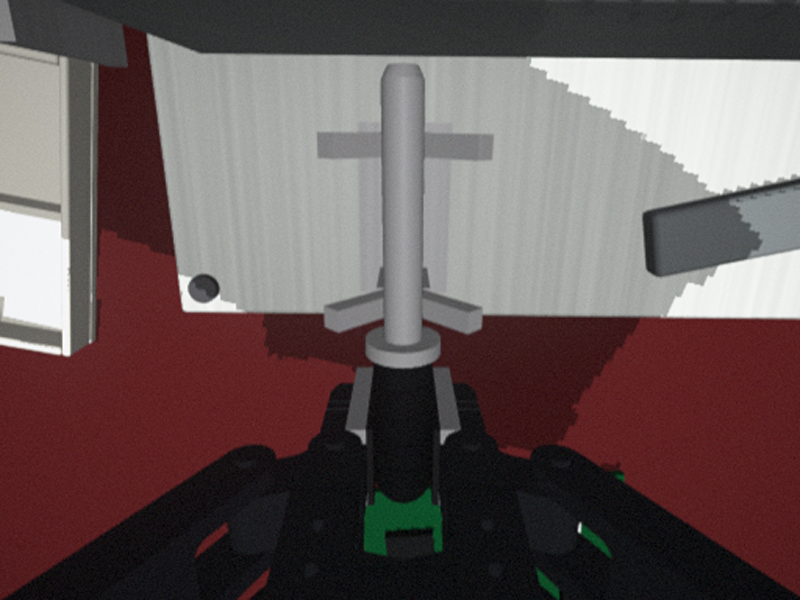

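Run:
```python
from h import *
i=env.camera_info("wrist");p0=env.read_state()["eef_pos"]
a=np.radians(14.09);c,sn=np.cos(a),np.sin(a)
for n,p,z in [("tip",(403,64),.0588),("collarside",(367,345),.0588),("inL0",(318,132),.058),("inL1",(318,158),.058),("inR0",(493,135),.058),("inR1",(493,160),.058),("outL",(325,316),.058),("outR",(482,318),.058),("plate",(300,314.5),.01)]:
    w=ray(i,np.array(p)*.64,z);e=w[:2]-p0[:2]
    print(n,(c*e[0]+sn*e[1]).round(4),(-sn*e[0]+c*e[1]).round(4))
```

```text
tip 0.0015 0.0933
collarside -0.008 0.0248
inL0 -0.0185 0.0787
inL1 -0.0188 0.0728
inR0 0.0226 0.0781
inR1 0.023 0.0724
outL -0.0189 0.0327
outR 0.0223 0.0322
plate -0.0358 0.0153
```

servo_tool(plan=[[255, [0.0017, -0.0046, 0], [0, 0, 0]], [255, [0, 0, -0.005], [0, 0, 0]], [255, [0, 0, -0.004], [0, 0, 0]], [255, [0, 0, -0.001], [0, 0, 0]], [255, [0, 0, 0], [0, 0, 0]]], grip_force=25)

```text
clock: 6.1
eef_pos: [0.6058, -0.0968, 0.0298]
tcp_rot: [-180.0, 0.0, 104.1]
contact_force: [-1.2, -1.9, 3.2]
width: 0.0149
finger_force: 24.9
```

servo_tool(plan=[[255, [0, 0, -0.001], [0, 0, 0]], [255, [0, 0, 0], [0, 0, 0]]])

```text
clock: 6.3
eef_pos: [0.6059, -0.0968, 0.029]
tcp_rot: [180.0, 0.0, 104.2]
contact_force: [-3.6, -2.9, 5.6]
width: 0.0149
finger_force: 25.2
```

Run:
```python
from h import *
s=env.read_state();print(s["eef_pos"],s["contact_force"],s["ft_torque"])
im=env.read_camera("wrist");cv2.imwrite("pics/w5.png",cv2.resize(im[:,:,::-1],(800,600),interpolation=cv2.INTER_CUBIC))
```

```text
[ 0.60592722 -0.09680429  0.02898474] [-3.60514625 -2.86516927  5.55540357] [-0.22672254  0.52337912  0.09991383]
```

View pics/w5.png

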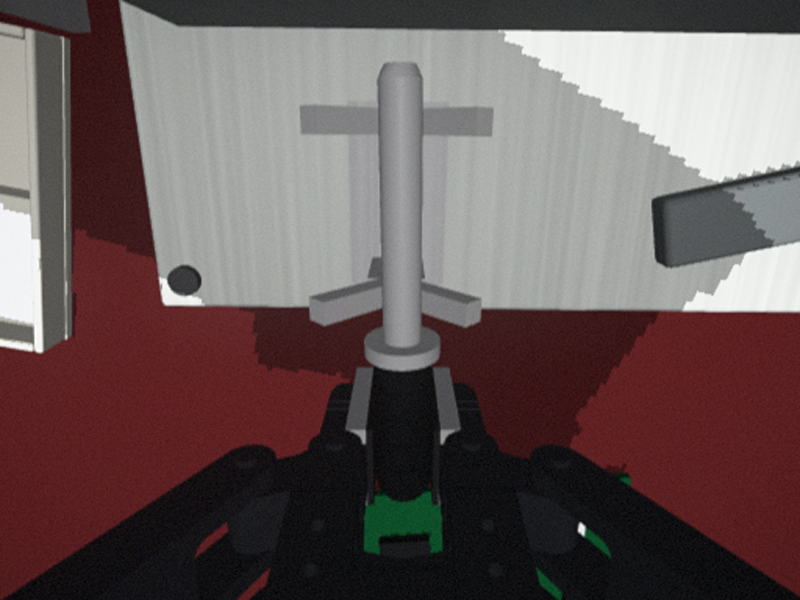

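servo_tool(plan=[[255, [-0.0018, -0.0004, 0], [0, 0, 0]], [255, [0, 0, 0], [0, 0, 0]], [255, [0, 0, -0.001], [0, 0, 0]], [255, [0, 0, 0], [0, 0, 0]]])

```text
clock: 6.75
eef_pos: [0.6042, -0.097, 0.0278]
tcp_rot: [180.0, -0.0, 104.2]
contact_force: [-0.8, -0.1, 4.5]
width: 0.0142
finger_force: 25.0
```

servo_tool(plan=[[200, [0, 0, 0], [0, 0, 0]], [190, [0, 0, 0], [0, 0, 0]], [180, [0, 0, 0], [0, 0, 0]], [165, [0, 0, 0], [0, 0, 0]], [145, [0, 0, 0], [0, 0, 0]], [120, [0, 0, 0], [0, 0, 0]], [110, [0, 0, 0], [0, 0, 0]], [110, [0, 0, 0.005], [0, 0, 0]], [110, [0, 0, 0.02], [0, 0, 0]], [110, [0, 0, 0.04], [0, 0, 0]], [110, [0, 0, 0.045], [0, 0, 0]], [110, [0, 0, 0.045], [0, 0, 0]]])

```text
clock: 7.95
eef_pos: [0.6037, -0.0969, 0.1849]
tcp_rot: [-180.0, -0.0, 104.2]
contact_force: [0.7, -0.6, 0.1]
width: 0.0487
finger_force: 0.0
```

Run:
```python
from h import *
s=env.read_state();print(s["eef_pos"],s["contact_force"],s["width"])
i=env.camera_info("wrist");np.savez("w6.npz",K=i["K"],T=i["cam_to_world"])
im=env.read_camera("wrist");cv2.imwrite("pics/w6.png",cv2.resize(im[:,:,::-1],(800,600),interpolation=cv2.INTER_CUBIC))
```

```text
[ 0.60366708 -0.096936    0.18487011] [ 0.69039133 -0.64664436  0.11499114] 0.04872425499821296
```

View pics/w6.png

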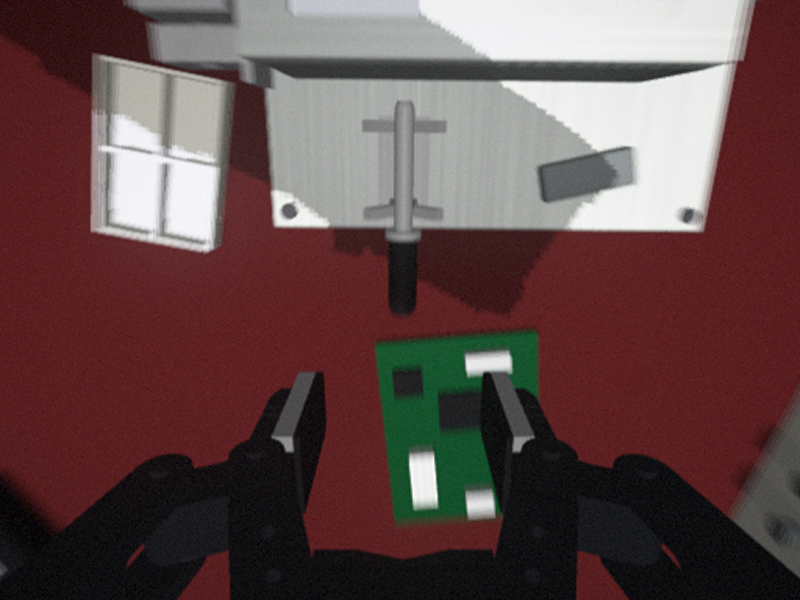

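servo_tool(plan=[[110, [0, 0, 0.045], [0, 0, 0]], [165, [-0.025, 0.028, 0.005], [0, 0, 0]], [165, [-0.026, 0.03, 0], [0, 0, 0]], [165, [-0.026, 0.03, 0], [0, 0, 0]], [165, [-0.026, 0.03, 0], [0, 0, 0]], [165, [-0.026, 0.03, 0], [0, 0, 0]], [165, [-0.024, 0.026, 0], [0, 0, 0]], [165, [0, 0, 0], [0, 0, 0]], [165, [0, 0, -0.03], [0, 0, 0]], [165, [0, 0, 0], [0, 0, 0]]])

```text
clock: 9.0
eef_pos: [0.4499, 0.0769, 0.201]
tcp_rot: [-179.8, -0.0, 104.2]
contact_force: [-0.9, 0.8, 0.3]
width: 0.0296
finger_force: 0.0
```

Run:
```python
from h import *
s=env.read_state();print(s["eef_pos"],s["tcp_rot"],s["width"])
i=env.camera_info("wrist");im=env.read_camera("wrist")
p0=s["eef_pos"];f=[.5887,.112,np.radians(14.1)]
for y in (-.02,0,.02,.035):
    w=F2W(f,(-.142,y,.099));print(y,proj(i,w).round(1))
v=proj(i,F2W(f,(-.142,.01,.099)))[0];r=int(v[1]);c=int(v[0])
for rr in (r-30,r,r+15): print(rr,c,im[rr,c-40:c+41:1].mean(1).round().astype(int).tolist())
print(F2W(f,(-.142,0,.099))-p0)
```

```text
[0.44991815 0.07688508 0.20098278] [-1.79823465e+02 -4.17204950e-02  1.04167744e+02] 0.02957651547417667
-0.02 [[257.4 210.8]]
0 [[257.4 187.4]]
0.02 [[257.4 162.9]]
0.035 [[257.5 143.7]]
145 257 [31, 34, 33, 38, 34, 36, 32, 30, 27, 32, 35, 31, 28, 33, 37, 33, 34, 33, 35, 31, 28, 34, 36, 38, 34, 32, 32, 33, 36, 35, 34, 32, 37, 33, 32, 42, 87, 107, 117, 128, 136, 143, 140, 151, 150, 151, 150, 143, 138, 129, 123, 112, 94, 38, 38, 36, 35, 35, 40, 34, 36, 39, 42, 39, 36, 39, 42, 41, 43, 87, 141, 169, 170, 163, 168, 172, 176, 175, 178, 170, 170]
175 257 [51, 50, 54, 54, 52, 49, 55, 56, 51, 54, 55, 52, 57, 54, 54, 53, 52, 57, 56, 54, 51, 55, 59, 56, 52, 50, 60, 55, 51, 57, 52, 57, 56, 61, 57, 65, 93, 112, 123, 131, 140, 147, 146, 148, 150, 147, 145, 142, 137, 125, 116, 102, 42, 36, 30, 48, 51, 45, 39, 41, 38, 36, 43, 36, 43, 38, 32, 50, 95, 145, 168, 169, 165, 164, 171, 176, 173, 172, 170, 169, 171]
190 257 [58, 54, 47, 56, 56, 54, 53, 58, 53, 50, 49, 52, 55, 55, 53, 62, 52, 59, 57, 55, 60, 56, 58, 57, 56, 55, 58, 58, 54, 54, 59, 60, 56, 54, 57, 63, 97, 114, 122, 135, 138, 145, 144, 151, 146, 148, 143, 135, 133, 127, 119, 87, 43, 37, 39, 48, 56, 58, 56, 61, 53, 60, 63, 61, 54, 55, 60, 95, 210, 244, 243, 242, 241, 242, 244, 242, 242, 242, 241, 242, 245]
[[ 0.00106002  0.00052159 -0.10198278]]
```

servo_tool(plan=[[165, [0.0021, 0.0008, -0.03], [0, 0, 0]], [165, [0, 0, -0.03], [0, 0, 0]], [165, [0, 0, -0.03], [0, 0, 0]], [165, [0, 0, -0.02], [0, 0, 0]], [165, [0, 0, -0.0115], [0, 0, 0]], [165, [0, 0, 0], [0, 0, 0]], [180, [0, 0, 0], [0, 0, 0]], [195, [0, 0, 0], [0, 0, 0]], [255, [0, 0, 0], [0, 0, 0]], [255, [0, 0, 0], [0, 0, 0]], [255, [0, 0, 0], [0, 0, 0]]], grip_force=25)

```text
clock: 10.15
eef_pos: [0.4518, 0.0772, 0.0819]
tcp_rot: [-179.9, 0.0, 104.1]
contact_force: [-11.1, -5.7, 11.2]
width: 0.0121
finger_force: 26.3
```

servo_tool(plan=[[255, [-0.001, -0.0003, 0.001], [0, 0, 0]], [255, [0, 0, 0], [0, 0, 0]], [255, [0, 0, 0], [0, 0, 0]]])

```text
clock: 10.45
eef_pos: [0.4517, 0.0772, 0.0824]
tcp_rot: [-179.9, 0.0, 104.1]
contact_force: [-4.6, -2.9, -2.7]
width: 0.0118
finger_force: 25.0
```

Run:
```python
import numpy as np
d=[.01,.02,.03,.04]+[.04]*26+[.03,.03,.02,.02,.01]
t=np.cumsum([0]+d);print(t[-1])
X=-.230*np.cos(t)+.006*np.sin(t);Z=.230*np.sin(t)+.006*np.cos(t)
for k in range(len(d)):
    dx=X[k+1]-X[k];print(k,"%.2f [%.4f, %.4f, %.4f]"%(t[k+1],.97*dx,.2436*dx,Z[k+1]-Z[k]), "tot %.4f %.4f %.4f"%(.4517+.97*(X[k+1]-X[0]),.0772+.2436*(X[k+1]-X[0]),.0824+Z[k+1]-Z[0]) if k%6==5 else "")
```

```text
1.2500000000000004
0 0.01 [0.0001, 0.0000, 0.0023] 
1 0.03 [0.0002, 0.0001, 0.0046] 
2 0.06 [0.0005, 0.0001, 0.0069] 
3 0.10 [0.0009, 0.0002, 0.0092] 
4 0.14 [0.0013, 0.0003, 0.0091] 
5 0.18 [0.0017, 0.0004, 0.0090] tot 0.4563 0.0784 0.1235
6 0.22 [0.0020, 0.0005, 0.0090] 
7 0.26 [0.0023, 0.0006, 0.0089] 
8 0.30 [0.0027, 0.0007, 0.0088] 
9 0.34 [0.0030, 0.0008, 0.0087] 
10 0.38 [0.0034, 0.0008, 0.0085] 
11 0.42 [0.0037, 0.0009, 0.0084] tot 0.4735 0.0827 0.1757
12 0.46 [0.0040, 0.0010, 0.0082] 
13 0.50 [0.0043, 0.0011, 0.0080] 
14 0.54 [0.0046, 0.0012, 0.0079] 
15 0.58 [0.0049, 0.0012, 0.0077] 
16 0.62 [0.0052, 0.0013, 0.0075] 
17 0.66 [0.0055, 0.0014, 0.0072] tot 0.5021 0.0899 0.2222
18 0.70 [0.0058, 0.0015, 0.0070] 
19 0.74 [0.0061, 0.0015, 0.0068] 
20 0.78 [0.0063, 0.0016, 0.0065] 
21 0.82 [0.0066, 0.0016, 0.0062] 
22 0.86 [0.0068, 0.0017, 0.0060] 
23 0.90 [0.0070, 0.0018, 0.0057] tot 0.5407 0.0995 0.2603
24 0.94 [0.0072, 0.0018, 0.0054] 
25 0.98 [0.0074, 0.0019, 0.0051] 
26 1.02 [0.0076, 0.0019, 0.0048] 
27 1.06 [0.0078, 0.0020, 0.0044] 
28 1.10 [0.0080, 0.0020, 0.0041] 
29 1.14 [0.0081, 0.0020, 0.0038] tot 0.5869 0.1112 0.2879
30 1.17 [0.0062, 0.0016, 0.0026] 
31 1.20 [0.0063, 0.0016, 0.0024] 
32 1.22 [0.0042, 0.0011, 0.0015] 
33 1.24 [0.0042, 0.0011, 0.0014] 
34 1.25 [0.0021, 0.0005, 0.0007]
```

servo_tool(plan=[[255, [0, 0, 0], [0, 0, 0]], [255, [0.0001, 0, 0.0023], [0, 0, 0]], [255, [0.0002, 0.0001, 0.0046], [0, 0, 0]], [255, [0.0005, 0.0001, 0.0069], [0, 0, 0]], [255, [0.0009, 0.0002, 0.0092], [0, 0, 0]], [255, [0.0013, 0.0003, 0.0091], [0, 0, 0]], [255, [0.0017, 0.0004, 0.009], [0, 0, 0]], [255, [0, 0, 0], [0, 0, 0]]], grip_force=40)

```text
clock: 11.25
eef_pos: [0.4564, 0.0783, 0.1244]
tcp_rot: [-179.9, 0.0, 104.1]
contact_force: [-7.4, -4.5, -2.5]
width: 0.0116
finger_force: 39.4
```

servo_tool(plan=[[255, [0.0012, 0.0003, 0.005], [0, 0, 0]], [255, [0.0021, 0.0005, 0.0089], [0, 0, 0]], [255, [0.0027, 0.0007, 0.0088], [0, 0, 0]], [255, [0.003, 0.0008, 0.0087], [0, 0, 0]], [255, [0.0034, 0.0008, 0.0085], [0, 0, 0]], [255, [0.0037, 0.0009, 0.0084], [0, 0, 0]], [255, [0, 0, 0.004], [0, 0, 0]], [255, [0, 0, 0], [0, 0, 0]]])

```text
clock: 12.05
eef_pos: [0.473, 0.0823, 0.1765]
tcp_rot: [180.0, 0.0, 104.1]
contact_force: [-6.3, -5.0, -0.8]
width: 0.0114
finger_force: 39.4
```

Run:
```python
from h import *
s=env.read_state();print(s["eef_pos"],s["contact_force"],s["ft_torque"])
p=s["eef_pos"]
# predicted bar at theta from z; lid front-left-top corner & wrist view of bar
i=env.camera_info("side");im=env.read_camera("side")
f=[.5887,.112,np.radians(14.1)]
def L(t,a,n,y): return F2W(f,(.088-a*np.cos(t)+n*np.sin(t),y,.093+a*np.sin(t)+n*np.cos(t)))
# bar left end visible in side view: bright along column profile
for t in (.3,.36,.42,.48):print(t,proj(i,L(t,.230,.006,.05)).round(1),proj(i,L(t,.188,.006,.1)).round(1))
u,v=proj(i,L(.42,.188,.006,.1))[0].round().astype(int)
print(u,v,im[v-14:v+15,u-24:u+25:2].mean(2).astype(int))
```

```text
[0.4729854  0.08233857 0.17652502] [-6.2557358  -4.97722236 -0.76363944] [-0.93039591  1.26217776 -0.12442413]
0.3 [[298.4 195.9]] [[282.9 215.7]]
0.36 [[296.7 191.7]] [[281.4 212.3]]
0.42 [[294.7 187.6]] [[279.5 209. ]]
0.48 [[292.2 183.5]] [[277.3 205.7]]
279 209 [[208 204 210 205 211 208 211 166 146 151 147 139 147 137 131 118 112 111
  104 110 190 247 246 245 237]
 [207 207 209 208 209 208 205 174 146 153 147 141 136 129 113 113 105 113
  111 110 196 249 248 248 241]
 [205 210 213 209 212 211 207 172 151 148 152 137 120 106 103 106 104 121
  113 108 205 249 248 247 241]
 [207 211 207 207 209 213 207 173 146 146 145 137 119 108 104 109 110 131
  116 110 209 249 247 247 243]
 [209 208 208 209 207 210 206 180 149 154 153 140 129 115 107 111 108 120
  118 111 210 249 246 245 245]
 [209 208 216 209 207 205 206 176 145 146 151 137 124 112 112 109 111 113
  110 117 208 246 242 241 245]
 [206 208 207 205 211 210 209 184 147 151 149 134 112 106 111 108 102 106
  110 119 180 231 228 234 244]
 [208 213 207 213 208 209 210 182 146 149 150 136 104 122 114  87  88  90
  116 131 151 170 183 200
[... 1511 characters left out ...]
18  13  17  18  62 102 159 112  32  26
   34  54  55  55  54  55  52]
 [124 116 103  90  56  41  26  27  27  20  22  19  61 102 154 120  40  40
   36  54  45  44  55  51  53]
 [117  98  73  44  31  27  32  28  22   8  18  18  56 102 146 128  52  52
   48  53  55  56  52  57  51]
 [ 88  58  38  34  26  26  27  32  24  13  14  10  50  96 132 141  52  46
   47  54  57  53  50  54  47]
 [ 49  34  26  24  26  30  22  26  25  20   9  18  44  93 127 171  58  50
   54  53  53  51  60  55  48]
 [ 29  29  27  27  25  24  33  31  19  18   9  18  45  93 123 177  61  52
   55  56  57  53  53  50  50]
 [ 31  27  30  28  27  31  35  27  24  24   7  15  38  88 114 156  53  51
   55  53  53  56  54  55  54]]
```

servo_tool(plan=[[255, [0.0015, 0.0004, 0.0042], [0, 0, 0]], [255, [0.0041, 0.001, 0.0082], [0, 0, 0]], [255, [0.0045, 0.0011, 0.0079], [0, 0, 0]], [255, [0.0049, 0.0012, 0.0077], [0, 0, 0]], [255, [0.0052, 0.0013, 0.0075], [0, 0, 0]], [255, [0.0055, 0.0014, 0.0072], [0, 0, 0]], [255, [0.0026, 0.0007, 0.0036], [0, 0, 0]], [255, [0, 0, 0], [0, 0, 0]]])

```text
clock: 12.9
eef_pos: [0.5006, 0.089, 0.2233]
tcp_rot: [-179.9, 0.1, 104.1]
contact_force: [-14.2, -10.8, 8.9]
width: 0.0116
finger_force: 39.8
```

servo_tool(plan=[[255, [-0.0008, -0.0007, 0.001], [0, 0, 0]], [255, [0, 0, 0], [0, 0, 0]]], grip_force=30)

```text
clock: 13.1
eef_pos: [0.5007, 0.089, 0.2237]
tcp_rot: [180.0, -0.0, 104.2]
contact_force: [-4.1, -2.8, -0.9]
width: 0.0115
finger_force: 38.8
```

servo_tool(plan=[[255, [0.0028, 0.0007, 0.0036], [0, 0, 0]], [255, [0.0057, 0.0014, 0.0071], [0, 0, 0]], [255, [0.006, 0.0014, 0.0069], [0, 0, 0]], [255, [0.0062, 0.0015, 0.0066], [0, 0, 0]], [255, [0.0065, 0.0015, 0.0064], [0, 0, 0]], [255, [0.0034, 0.0008, 0.0031], [0, 0, 0]], [255, [0, 0, 0], [0, 0, 0]]], grip_force=30)

```text
clock: 13.8
eef_pos: [0.5315, 0.0964, 0.2573]
tcp_rot: [180.0, 0.0, 104.2]
contact_force: [-4.6, -3.5, 3.7]
width: 0.0114
finger_force: 38.0
```

servo_tool(plan=[[255, [0.0033, 0.0007, 0.0031], [0, 0, 0]], [255, [0.007, 0.0016, 0.0058], [0, 0, 0]], [255, [0.0072, 0.0017, 0.0055], [0, 0, 0]], [255, [0.0074, 0.0018, 0.0052], [0, 0, 0]], [255, [0.0076, 0.0019, 0.0049], [0, 0, 0]], [255, [0.0078, 0.0019, 0.0046], [0, 0, 0]], [255, [0.008, 0.002, 0.0043], [0, 0, 0]], [255, [0.006, 0.0015, 0.0028], [0, 0, 0]], [255, [0.003, 0.0007, 0.0014], [0, 0, 0]], [255, [0, 0, 0], [0, 0, 0]]], grip_force=30)

```text
clock: 14.8
eef_pos: [0.5887, 0.1101, 0.2944]
tcp_rot: [180.0, -0.0, 104.2]
contact_force: [-2.8, -2.1, 3.6]
width: 0.0118
finger_force: 36.9
```

servo_tool(plan=[[255, [0.003, 0.0007, 0.0012], [0, 0, 0]], [255, [0.0045, 0.0011, 0.0019], [0, 0, 0]], [255, [0.0045, 0.0011, 0.0017], [0, 0, 0]], [255, [0.004, 0.001, 0.0014], [0, 0, 0]], [255, [0.0025, 0.0006, 0.0008], [0, 0, 0]], [255, [0.0015, 0.0004, 0.0005], [0, 0, 0]], [255, [0, 0, 0], [0, 0, 0]], [255, [0, 0, 0], [0, 0, 0]]], grip_force=30)

```text
clock: 15.6
eef_pos: [0.6085, 0.1149, 0.3016]
tcp_rot: [-180.0, 0.0, 104.2]
contact_force: [-0.5, -0.9, -0.8]
width: 0.0112
finger_force: 36.7
```

Run:
```python
from h import *
i=env.camera_info("side");im=env.read_camera("side")
s=env.read_state();print(s["eef_pos"],s["contact_force"],s["ft_torque"],s["joint_vel"].round(2))
f=[.5887,.112,np.radians(14.1)]
def L(t,a,n,y): return F2W(f,(.088-a*np.cos(t)+n*np.sin(t),y,.093+a*np.sin(t)+n*np.cos(t)))
p=s["eef_pos"]-[.4517,.0772,.0824];print("dX",p[0]*.97+p[1]*.2436)
for t in (1.15,1.25,1.35):print(t,[proj(i,L(t,a,n,.1)).round(1)[0].tolist() for a,n in((.188,.007),(.188,-.008),(.1,-.008))])
# left side-face of the lid seen by side cam: mask of darker/brighter? print patch
u,v=proj(i,L(1.25,.188,0,.1))[0].round().astype(int)
print(u,v);print(im[v-8:v+9,u-16:u+17].mean(2).astype(int))
```

```text
[0.60840763 0.11489273 0.30159717] [ 0.50090459 -0.83613121 -2.11820895] [-0.2556463   0.19502933 -0.10656661] [-0.04 -0.01 -0.15  0.03 -0.08  0.02]
dX 0.16118835381877208
1.15 [[232.8, 177.4], [239.7, 179.5], [223.7, 208.8]]
1.25 [[223.9, 175.3], [231.1, 176.9], [219.4, 207.4]]
1.35 [[214.7, 173.8], [222.1, 174.9], [214.9, 206.4]]
227 176
[[152 147 121  94 117 145 152 154 139 125 115 126 140 145 145 144 130 101
   75  79  87  83  78  71  66  68  67  57  51  48  47  46  43]
 [151 142 115  96 114 145 157 154 142 118 112 123 140 149 146 145 130  96
   67  52  58  53  54  52  48  50  42  45  39  42  38  45  40]
 [149 138 107  95 116 145 154 151 142 122 112 119 140 146 142 145 126  92
   52  41  42  44  38  39  38  41  35  42  35  41  42  39  39]
 [147 136 112  98 124 149 154 152 142 124 117 129 149 147 144 143 126  88
   49  33  37  38  34  31  33  31  26  36  41  37  44  37  39]
 [150 138 106  92 124 147 154 151 144 123 116 146 170 168 153 144 127  86
   52  44  43  43  36  38  44  47  42  41  49  49  51  46  47]
 [143 138 106 100 126 151 154 154 140 117 128 172 201 202 188 168 139 100
[... 871 characters left out ...]
0  51  57  50]
 [148 125  92 105 137 157 152 142 127 124 121 127 123 124 120 100  75  53
   49  50  53  56  55  51  50  49  58  54  52  48  56  54  53]
 [150 122  94 107 139 156 145 136 122 117 124 124 125 127 116  90  61  50
   55  53  49  53  55  51  51  50  51  54  56  59  54  51  52]
 [148 122  97 106 146 152 148 133 121 124 123 129 125 123 103  72  55  52
   48  52  50  55  54  56  59  54  55  61  59  60  55  62  60]
 [148 122  95 108 144 153 137 125 118 126 124 122 124 121  98  76  64  61
   62  56  59  60  63  73  75  75  71  77  72  73  74  73  71]
 [146 124  98 115 143 152 137 126 121 124 129 128 119 113  91  80  70  69
   68  71  71  73  72  77  77  80  79  75  75  78  74  74  75]]
```

Run:
```python
from h import *
i=env.camera_info("side");im=np.mean([env.read_camera("side") for _ in range(4)],0).mean(2)
f=[.5887,.112,np.radians(14.1)]
def L(t,a,n,y): return F2W(f,(.088-a*np.cos(t)+n*np.sin(t),y,.093+a*np.sin(t)+n*np.cos(t)))
for v in range(178,206,3):print(v,im[v,206:238].astype(int).tolist())
for t in (1.2,1.25,1.3):
  for n in(.007,-.008):
    a,b=[proj(i,L(t,a,n,.1))[0] for a in(.185,.05)];print(t,n,a.round(1),b.round(1),((b-a)[0]/(b-a)[1]).round(3))
```

```text
178 [152, 150, 151, 150, 151, 148, 128, 91, 103, 137, 153, 156, 146, 135, 121, 123, 123, 122, 121, 124, 120, 96, 69, 52, 52, 54, 53, 52, 53, 53, 53, 54]
181 [151, 149, 149, 149, 151, 149, 127, 94, 105, 141, 151, 149, 135, 123, 120, 124, 126, 124, 123, 112, 87, 61, 52, 50, 51, 53, 51, 50, 51, 52, 51, 52]
184 [150, 152, 151, 151, 153, 145, 123, 90, 110, 142, 148, 138, 127, 126, 125, 125, 125, 124, 112, 90, 75, 69, 70, 72, 73, 69, 71, 73, 78, 80, 81, 71]
187 [151, 150, 151, 150, 152, 142, 116, 94, 111, 134, 130, 126, 123, 123, 126, 126, 121, 103, 65, 28, 17, 27, 21, 26, 25, 27, 22, 26, 22, 24, 27, 22]
190 [152, 154, 155, 156, 153, 141, 109, 93, 115, 127, 124, 125, 125, 126, 127, 121, 101, 58, 24, 13, 19, 24, 22, 26, 22, 24, 26, 23, 25, 25, 24, 27]
193 [129, 135, 132, 133, 126, 101, 82, 96, 119, 126, 126, 124, 123, 127, 120, 95, 54, 21, 13, 18, 34, 43, 44, 47, 49, 47, 46, 47, 46, 48, 46, 48]
196 [133, 133, 132, 123, 98, 74, 83, 107, 123, 123, 128, 127, 126, 118, 90, 44, 16, 12, 12, 19, 24, 26, 29, 34, 44, 49, 47, 46, 49, 47, 45, 49]
199 [133, 132, 124, 100, 75, 86, 111, 121, 129, 128, 127, 124, 111, 75, 34, 14, 15, 15, 16, 16, 21, 27, 29, 31, 39, 47, 47, 49, 49, 48, 47, 47]
202 [133, 121, 93, 76, 86, 110, 124, 126, 126, 127, 127, 110, 73, 34, 11, 14, 17, 17, 13, 19, 25, 27, 27, 30, 34, 38, 40, 43, 47, 45, 47, 47]
205 [116, 87, 75, 93, 115, 125, 127, 129, 127, 126, 107, 70, 32, 12, 14, 13, 13, 17, 15, 19, 20, 26, 29, 27, 29, 27, 28, 31, 26, 27, 30, 32]
1.2 0.007 [227.9 177.3] [208.  222.1] -0.446
1.2 -0.008 [234.9 179.2] [214.4 223.6] -0.461
1.25 0.007 [223.5 176.4] [206.8 221.9] -0.366
1.25 -0.008 [230.6 178. ] [213.4 223.2] -0.381
1.3 0.007 [219.  175.6] [205.7 221.9] -0.288
1.3 -0.008 [226.3 176.9] [212.4 222.9] -0.303
```

servo_tool(plan=[[255, [0.0008, 0.0002, 0.0003], [0, 0, 0]], [255, [0, 0, 0], [0, 0, 0]], [255, [0, 0, 0], [0, 0, 0]], [255, [0, 0, 0], [0, 0, 0]], [255, [0, 0, 0], [0, 0, 0]]], grip_force=30)

```text
clock: 16.35
eef_pos: [0.6092, 0.1151, 0.3019]
tcp_rot: [-180.0, -0.0, 104.2]
contact_force: [0.4, 0.0, -5.8]
width: 0.0116
finger_force: 36.3
```

Run:
```python
from h import *
s=env.read_state();print(s["eef_pos"],s["contact_force"],s["width"],s["joint_vel"].round(2))
im=np.mean([env.read_camera("side") for _ in range(4)],0).mean(2)
vs=np.r_[187:206];us=[]
for v in vs:
    r=im[v,206:238];k=int(np.argmax((r[:-1]>=71)&(r[1:]<71)&(np.arange(31)>8)));us.append(206+k+(r[k]-71)/(r[k]-r[k+1]))
print(np.polyfit(vs,us,1))
```

```text
[0.60923006 0.11510476 0.30190081] [ 0.35623447  0.04406313 -5.76034866] 0.011623499425320656 [-0.01  0.12  0.06  0.   -0.    0.  ]
[ -0.37798534 294.20026327]
```

Lid slope −0.378 against −0.381 predicted at 1.25 rad, all still, with the pin seen lying in its rest; handing in.

```bash
python3 -c "
from rig import env
print(env.job_done())"
```

```text
the job is handed in; nothing more can be done
None
```

The locking pin is out of the clevis and lying in both ears of its rest, and the lid is standing still at about 1.25 rad with the fingers still on the bar. I handed the job in at about 16.5 s; no verdict came back.

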